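# Show the bushed plate to the inspection camera

## Robot

A 6-joint arm with a two-finger parallel gripper is mounted at the origin on the work surface. World frame = base frame: x ahead of the robot, y to its left, z up, the work surface at z = 0. Lengths are in mm, angles in rad, forces in N, time in s.
With the tool pointing down it reaches from about 425 to 1125 mm from the base axis. Payload 14.9 kg.
Tool frame: the origin (TCP) lies at the very end of the fingers, on their centre line; the grasp point (between the pads) lies 19 mm behind it; z points along the fingers, y is the line along which they close (so a half turn about z gives the same grasp; the last joint's range is limited). The gripper opens to 91 mm and grips with 3 to 60 N. Pads are 32 mm wide; open, the fingers measure 118 mm over their backs; the gripper's body (76 mm by 178 mm) begins 60 mm behind the grasp point.
Start: joints at [-1.324, 0.379, 1.734, -0, 1.028, -0.033], TCP at [193.31, -672.792, 213.932] pointing down, gripper open.
Joint ranges: [-2.77, 2.77], [-0.74, 2.19], [0, 2.66], [-1.06, 4.2], [0.31, 2.87], [-3.08, 3.08]. Speed limits (rad/s): [1.89, 1.89, 2.39, 3.14, 3.14, 3.14].

## Interface

Orientations are given as a unit quaternion [w, x, y, z].
In Python, from station import ctrl, cams gives the robot as it stands.
- The arm moves only by the tool apply_moves, never from a script. Its argument "motion" is a list of rows, each a list of 2 entries, a list of its own where there are three numbers: the shift along the tool's x, y, z in cm, then the turn, a rotation vector about the tool's x, y, z in degrees. A call has 1 to 12 rows; each row shifts and turns the commanded pose from where the row before left it, along the tool's axes as they then stand; what a row does not reach is not made up. A row lasts 1/8 s, in which the tool goes at most 62.5 mm and 10.7 degrees, less where a joint would pass 70% of its speed; a pose out of reach is approached as far as the arm can. A call is refused whole if a number of a shift passes 6.25 or a number of a turn 10.7, either way. A call with a gripper value outside its range is refused whole. "jaw" is the opening, from -1 (shut) to 1 (fully open), set as the call begins (left out, the last holds). The fingers move at their own pace and stop on an object; "force" is the grip in N (left out, the last holds). Time passes only in rows, so rows that do not move let the fingers close. It gives the time, the measured TCP pose, the force, the opening and the grip force at its end, in the units of the state.
- ctrl.read_state(): the state, without advancing time (a new reading comes with each control period).
- cams.read_camera(name): name is "scene" or "top" or "wrist"; returns a dict with "frame" (384x512x3 uint8, red, green, blue), "fx", "fy", "cx", "cy" (pixels), "dist" ([k1, k2, p1, p2, k3] as OpenCV has them; the pictures are not rectified), "R" (3x3) and "t" (3): a world point X has camera coordinates R X + t; the wrist camera has in their place "mount" (4x4, takes a point from camera to tool coordinates, whose origin is the TCP and whose axes are the flange's). Camera axes: x right, y down, z forward; pixel columns grow to the right and rows downward; lengths in mm; the calibration is good to about 2 mm. A picture is of the moment at which its call begins: read the wrist's pose just before it. There is no depth.
- ctrl.sign_off(): hands the job in; it is judged then, once.
The state is a dict: "t": time; "qpos": joint angles; "joint_vel": joint speeds; "joint_efforts": joint torques, N m; "position": TCP position; "orientation": TCP orientation; "ft_force": force on the tool from outside, world axes, zero at the start; "torque": the same for the moment, N m; "opening": finger opening in mm; "finger_force": force on a finger pad.
Only numpy, scipy, OpenCV 4.12 (cv2) and the standard library are available. Lean on these libraries where they do the work, as an engineer would, in place of code of your own. Each camera call takes 0.05 s, during which the arm holds its last target. There are 200 camera calls.

## Task

Take the aluminium plate with the brass bush out of the plate rack, turn it round so that the bush faces the inspection camera, and hold it up in the air, top edge up, its face square to the lens and the middle of the bush at the camera's focus point. Finish still gripping it there, steady, with nothing but the gripper carrying it. Do not touch the camera or its stand, and leave the other things where they are.

Things in the scene. Friction and masses are not known exactly. Their poses are not given: they have to be found in the camera images.
- bush_plate: Bright aluminium plate 80 mm wide (its y), 100 tall (z), 10 thick (x), 0.15-0.31 kg, on edge in a rack slot. Origin: centre of its bottom edge, mid thickness. +x points out of the face with a brass bush (34 mm across, 4 mm proud); at the start it looks roughly away from the camera. Above 60 mm from the bottom both faces are plain, to grip. Yellow stripe on the top edge, bush side.
- bush_face (a point): Centre of the bush's front face: 9 mm along +x and 42 mm along +z from the plate's origin (mid width).
- rack: Grey plastic rack fixed to the bench, 210 mm long (its x), 100 wide (y), 35 high; origin: centre of its underside. Three slots across it at x = -70, 0, +70 mm, floor 12 mm above the bench, walls up to 35 mm. They hold the three plates upright, in any order, with about 1.5 mm of play; a plate draws straight up and out.
- dark_plate_a: Dark steel plate without a bush, 80 x 100 x 10 mm like the aluminium one, standing in another slot. Leave alone. Origin: centre of the bottom edge.
- dark_plate_b: Second dark steel plate, same as the other. Leave alone.
- camera_stand: Camera stand fixed to the bench: grey base slab 360 x 150 x 10 mm, steel column 28 mm across and 370 high, 50 mm behind the origin. Origin: underside of the slab, 280 mm behind its front end; +x: the way the camera looks, level. The lens front is 60 mm ahead of the origin; a yellow cross on the slab, 201 mm ahead, lies straight under the focus point. Do not touch.
- camera_head: Inspection camera: black lens, white ring light 68 mm across, cream body. Origin: centre of the lens front, 225-275 mm above the bench (it varies). +x: optical axis, out of the lens, 20 degrees (0.35 rad) down from level; y level; z up, leaning 20 degrees forward. A plate square to it has its shown face against this x and its top edge towards this z: top leaning 20 degrees away. Do not touch.
- focus (a point): Focus point in empty air: 150 mm in front of the lens face along the optical axis, 174 to 224 mm above the bench. The picture is sharp within about 15 mm of it, and square enough within about 9 degrees.
- tool_holder: Steel tool holder, 63 mm across, 118 mm tall, standing at the far side of the bench. Leave alone. Origin: centre of underside.
- ring_gauge: Dark steel ring gauge, 70 mm across, 22 mm high, at the far side. Leave alone. Origin: centre of underside.
- oil_bottle: Blue bottle, 56 mm across, 140 mm tall, at the far side. Leave alone. Origin: centre of underside.
- caliper: Caliper lying flat, 200 mm long (its y), with a black slider, right front of the bench. Leave alone. Origin: underside, middle of the beam.
There are look-alikes about, which are no part of the job. There is more than one size of the bush_plate; the one meant has the size given above. There is more than one size of the rack; the one meant has the size given above.

How it is judged (in metres and radians):
On the way:
1. the bushed plate is drawn up clear of the rack, in the gripper (height (world z) of bush_plate above 0.05 m and contact force between the fingers and bush_plate above 1 N), for 0.2 s.
At the end, for the whole second after the job is handed in: The gripper still holds the plate, still, in the air with nothing else touching it: bush centre within 15 mm of the focus point, bush towards the lens, face and upward edge within 0.16 rad (9 degrees) of square to the camera, top edge up. The other things are within 25 mm of where they were (distance between bush_face and focus below 0.015 m and angle between the x axis of bush_plate and the x axis of camera_head, either way round below 0.16 rad and angle between the z axis of bush_plate and the z axis of camera_head, either way round below 0.16 rad and x of camera_head in the frame of bush_plate above 0.05 m and angle between bush_plate's own z axis and vertical below 0.6 rad and height (world z) of bush_plate above 0.09 m and contact force between the fingers and bush_plate above 1 N and contact force between each of rack, camera_stand and bush_plate below 0.2 N and linear speed of bush_plate below 0.02 m/s and angular speed of bush_plate below 0.15 rad/s and distance of each of dark_plate_a, dark_plate_b, tool_holder, ring_gauge, oil_bottle, caliper from where it was at the start of the episode below 0.025 m); the arm keeps its last pose, push and grip.
It fails at once if the camera or its stand is touched (over 1 N) (contact force between camera_stand and anything else above 1 N).
It fails at once if another thing is disturbed (moved over 25 mm) (distance of any of dark_plate_a, dark_plate_b, tool_holder, ring_gauge, oil_bottle, caliper from where it was at the start of the episode above 0.025 m).
It also fails if it takes over 35 s, if anything falls off the work surface, if the arm or the gripper's body presses on something with over 40 N, if the wrist force passes 120 N, or if a joint passes its speed limit or range.

## Working session

There is one attempt and no reset: what is moved stays moved. The work goes in short steps, Python scripts to look and compute and a tool call to move; the robot and the scene stay as the last step left them, time stands still between calls to the robot, and variables do not carry over. Pictures are saved under pics/ and viewed, at most 10 in all, crops included, and the job is handed in when it is done.

Besides the shell and the picture viewer there is one more tool, called after "Call:" by a JSON object that holds its "fn" and its "kwargs", one argument or row to a line. apply_moves: Moves the arm, as the interface text tells. Its arguments: {"type":"object","properties":{"motion":{"type":"array","items":{"type":"array"}},"jaw":{"type":"number"},"force":{"type":"number"}},"required":["motion"]}

```bash
ls; mkdir -p pics; python3 - <<'E'
from station import ctrl,cams
import cv2,pickle
s=ctrl.read_state();print(s)
d={}
for n in("scene","top","wrist"):
    c=cams.read_camera(n);d[n]=c;cv2.imwrite(f"pics/{n}0.png",cv2.resize(c["frame"][:,:,::-1],(800,600)))
    print(n,{k:v for k,v in c.items() if k!="frame"})
pickle.dump((s,d),open("d0.pkl","wb"))
E
```

```text
pics
{'t': 0.0, 'qpos': array([-1.32427278e+00,  3.79416256e-01,  1.73478080e+00, -3.32404384e-06,
        1.02851425e+00, -3.33062370e-02]), 'joint_vel': array([ 0.00039665, -0.00081382,  0.00044106,  0.00016916, -0.0007033 ,
        0.00092481]), 'joint_efforts': array([-7.92982522e-03, -7.63728046e+01, -4.34386647e+01,  6.46856264e-02,
        4.23528382e-02, -1.05115894e-04]), 'position': array([ 193.22571469, -672.38400917,  213.28286928]), 'orientation': array([-5.55999697e-04,  9.90227594e-01,  1.39459666e-01, -6.09311863e-05]), 'ft_force': array([-0.27288337, -0.93075156,  0.18206201]), 'torque': array([-0.00216847,  0.00827666,  0.0085726 ]), 'finger_force': 0.0, 'opening': 91.16865635881041}
scene {'fx': 387.8375669485861, 'fy': 387.8375669485861, 'cx': 254.72117720869775, 'cy': 188.25439107124888, 'dist': array([-0.10851892,  0.        ,  0.        ,  0.        ,  0.        ]), 'R': array([[-0.40516434,  0.9142012 , -0.00883347],
       [ 0.61335899,  0.26464393, -0.74414672],
       [-0.6779621 , -0.3069198 , -0.6679578 ]]), 't': array([ 271.71449733, -207.55933724, 1493.
[... 246 characters left out ...]
,
       [-0.99275994, -0.02966062, -0.11639562],
       [ 0.1171441 , -0.0248823 , -0.99280317]]), 't': array([ -77.25530421,  548.86170078, 1035.01165375])}
wrist {'fx': 334.63361181412006, 'fy': 334.63361181412006, 'cx': 257.4335027376973, 'cy': 188.5183907372964, 'dist': array([-0.03640896,  0.        ,  0.        ,  0.        ,  0.        ]), 'mount': array([[ 5.80436093e-04, -9.58697346e-01, -2.84427603e-01,
         8.01921522e+01],
       [ 9.99999754e-01,  4.44293961e-04,  5.43169886e-04,
         1.06853971e-01],
       [-3.94366062e-04, -2.84427848e-01,  9.58697368e-01,
        -1.70662726e+02],
       [ 0.00000000e+00,  0.00000000e+00,  0.00000000e+00,
         1.00000000e+00]])}
```

View pics/scene0.png

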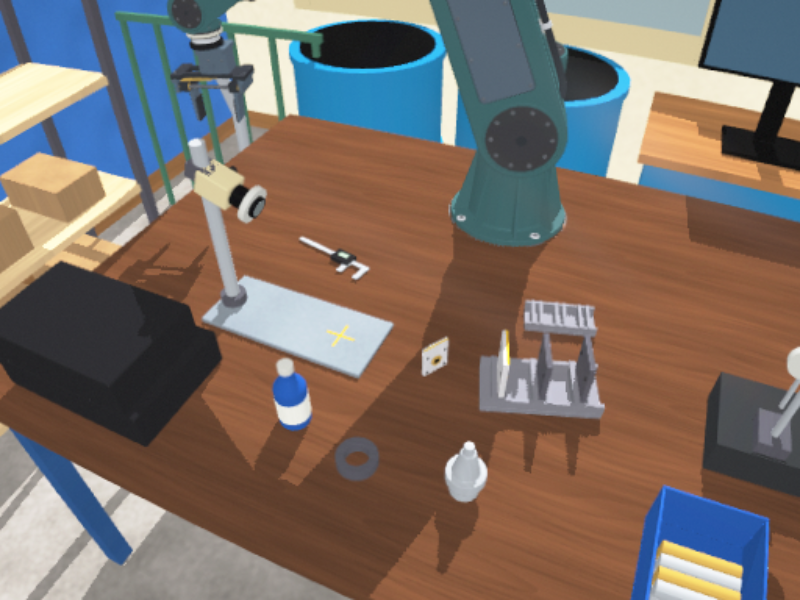

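View pics/top0.png

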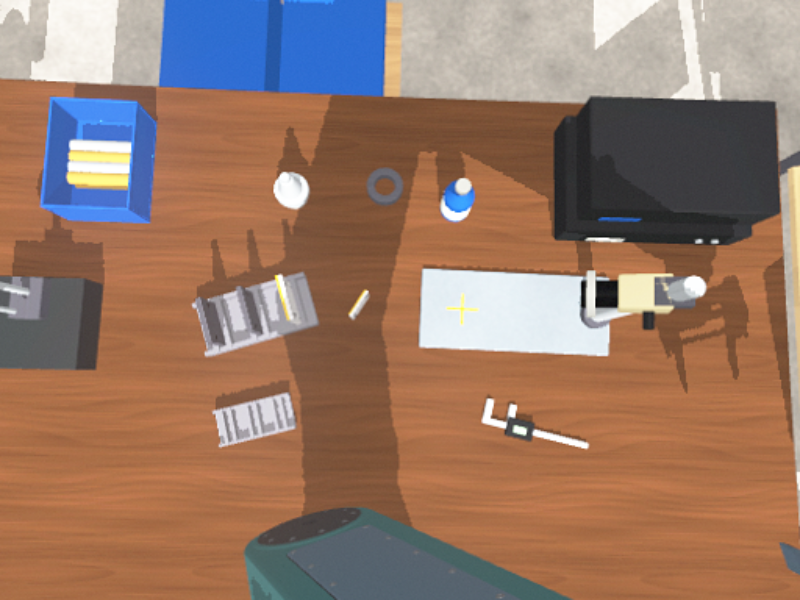

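The scene view shows the bushed plate in the rack's camera-side slot, stripe at about (505,348) on the +y side. The cross is at (340,335) and the lens ring at (253,204). In the top view the stripe is at (283,297), the cross at (462,309) and the ring, edge-on, at (590,295). The smaller rack and the small plate are look-alikes.

```bash
cat > h.py <<'E'
import numpy as np,cv2
from scipy.spatial.transform import Rotation as Ro
def K(c):return np.array([[c["fx"],0,c["cx"]],[0,c["fy"],c["cy"]],[0,0,1]])
def ext(c,s=None):
    if "R" in c:return np.array(c["R"]),np.array(c["t"])
    w,x,y,z=s["orientation"];T=np.eye(4);T[:3,:3]=Ro.from_quat([x,y,z,w]).as_matrix();T[:3,3]=s["position"]
    M=np.linalg.inv(T@np.array(c["mount"]));return M[:3,:3],M[:3,3]
def ray(c,p,s=None):
    R,t=ext(c,s);u=cv2.undistortPoints(np.array(p,float).reshape(-1,1,2),K(c),c["dist"]).reshape(-1,2)
    d=np.c_[u,np.ones(len(u))]@R;return -R.T@t,d/np.linalg.norm(d,axis=1)[:,None]
def plane(c,p,z,s=None):
    o,d=ray(c,p,s);return o+d*((z-o[2])/d[:,2])[:,None]
def tri(a,b):  # rays (o,d) single
    A=0;B=0
    for o,d in(a,b):
        d=np.ravel(d);P=np.eye(3)-np.outer(d,d);A=A+P;B=B+P@o
    X=np.linalg.solve(A,B);return X,[np.linalg.norm((np.eye(3)-np.outer(np.ravel(d),np.ravel(d)))@(X-o)) for o,d in(a,b)]
def mask(c,lo,hi,box=None):
    m=cv2.inRange(cv2.cvtColor(c["frame"],cv2.COLOR_RGB2HSV),lo,hi)
    if box:
        k=np.zeros_like(m);x0,y0,x1,y1=box;k[y0:y1,x0:x1]=1;m=m*k
    return m
def ends(m):
    r=cv2.minAreaRect(cv2.findNonZero(m));b=cv2.boxPoints(r);e=sorted([(np.linalg.norm(b[i]-b[(i+1)%4]),i) for i in range(4)])
    i,j=e[0][1],e[1][1];return (b[i]+b[(i+1)%4])/2,(b[j]+b[(j+1)%4])/2,r
E
python3 - <<'E'
import pickle;from h import *
s,d=pickle.load(open("d0.pkl","rb"));S,T=d["scene"],d["top"]
Y=((20,110,120),(35,255,255))
def cen(m):return np.mean(cv2.findNonZero(m).reshape(-1,2),0)
cs=cen(mask(S,*Y,(195,200,240,230)));ct=cen(mask(T,*Y,(275,180,315,215)))
print("cross",cs,ct,tri(ray(S,cs),ray(T,ct)),plane(T,ct,10),plane(S,cs,10))
ms=mask(S,*Y,(312,205,335,240));mt=mask(T,*Y,(170,170,195,210))
es,et=ends(ms),ends(mt);print("stripe",es,et)
for e,c in((es,S),(et,T)):print(plane(c,e[:2],112).round(1))
print(tri(ray(S,cen(ms)),ray(T,cen(mt))))
W=((0,0,200),(180,40,255))
m1=mask(S,*W,(150,115,175,145));m2=mask(T,*W,(370,170,382,202))
for m in(m1,m2):print(cv2.minAreaRect(cv2.findNonZero(m)))
m=mask(T,(85,8,150),(115,60,255),(266,168,392,230));print("slab",cv2.minAreaRect(cv2.findNonZero(m)))
b=cv2.boxPoints(cv2.minAreaRect(cv2.findNonZero(m)));print(plane(T,b,10).round(1))
def crop(c,x0,y0,x1,y1,k):return cv2.resize(c["frame"][y0:y1,x0:x1,::-1],None,fx=k,fy=k,interpolation=cv2.INTER_CUBIC)
a=crop(S,130,100,180,150,8);b=crop(T,350,160,400,210,8);cv2.imwrite("pics/lens.png",np.hstack([a,b]))
E
```

```text
cross [217.51851852 214.48148148] [294.8125  197.59375] (array([ 552.39347664, -173.18398236,    8.38676122]), [np.float64(1.5669792258810302), np.float64(1.5669792258809896)]) [[ 551.57703461 -171.52370907   10.        ]] [[ 554.12950847 -173.89350253   10.        ]]
stripe (array([324.5, 211. ], dtype=float32), array([324.5, 232. ], dtype=float32), ((324.5, 221.5), (21.0, 1.0), 90.0)) (array([175.83759, 176.04776], dtype=float32), array([184.05414, 203.98407], dtype=float32), ((179.94586181640625, 190.0159149169922), (29.11956214904785, 1.4672648906707764), 73.61045837402344))
[[514.7 135.1 112. ]
 [586.6 156.3 112. ]]
[[588.3 161.8 112. ]
 [513.9 136.2 112. ]]
(array([549.36437761, 146.74282138, 114.16873341]), [np.float64(1.3803839845736574), np.float64(1.3803839845736485)])
((158.28089904785156, 128.44943237304688), (5.404117584228516, 22.46975326538086), 31.429563522338867)
((375.5, 187.0), (11.0, 28.0), 0.0)
slab ((329.7673645019531, 199.26913452148438), (122.29360961914062, 49.86753845214844), 2.7927021980285645)
[[ 479.4  -92.    10. ]
 [ 628.1  -95.8   10. ]
 [ 621.3 -462.4   10. ]
 [ 472.2 -452.7   10. ]]
```

View pics/lens.png

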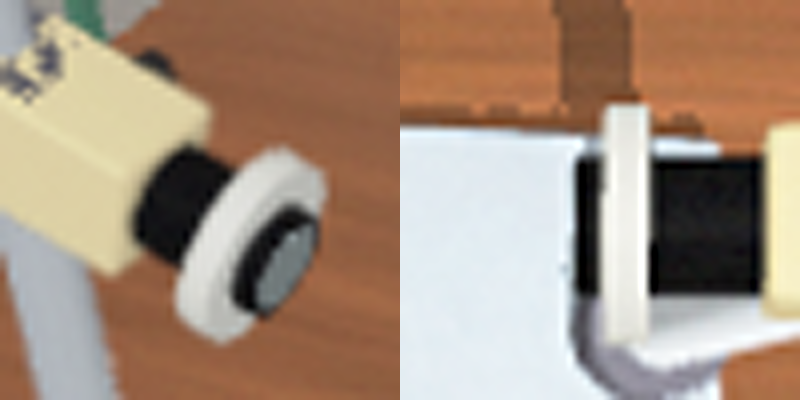

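Lens front centre is at about (165.6,133.5) in the scene image (full-res pixels). The stripe height triangulates to 114 against an expected 112, so that agrees. I'll compute the lens height, then start moving.

```bash
python3 - <<'E'
import pickle;from h import *
s,d=pickle.load(open("d0.pkl","rb"));S,T=d["scene"],d["top"]
o,v=ray(S,[[165.2,133.1]]);v=v[0]
for y in(-318,-314,-310):print(o+v*(y-o[1])/v[1])
# top view: front-rim top edge; ring centre both views
a=ray(S,[[(253/8)+130-.5,(245/8)+100-.5]]);b=ray(T,[[(627-400)/8+350-.5,(222/8)+160-.5]]);print("ring",tri(a,b))
a=ray(S,[[165.2,133.1]]);b=ray(T,[[371.8,187.8]]);print("lens(rim in top)",tri(a,b))
E
```

```text
[ 547.80110309 -318.          260.90757051]
[ 552.61897024 -314.          264.91910392]
[ 557.43683739 -310.          268.93063733]
ring (array([ 550.71453308, -327.43987163,  269.89873456]), [np.float64(0.1529622591491017), np.float64(0.15296225914893058)])
lens(rim in top) (array([ 550.08227633, -315.96685224,  262.80651626]), [np.float64(0.11751880115367086), np.float64(0.1175188011537245)])
```

Call:
{"fn": "apply_moves", "kwargs": {
  "motion": [
    [[0, 0, -5], [0, 0, 0]],
    [[0, 0, -4], [0, 0, 0]],
    [[3.8, -4.6, 0], [0, 0, 0]],
    [[3.8, -4.6, 0], [0, 0, 0]],
    [[3.8, -4.6, 0], [0, 0, 0]],
    [[3.8, -4.6, 0], [0, 0, 0]],
    [[3.8, -4.6, 0], [0, 0, 0]],
    [[3.8, -4.6, 0], [0, 0, 0]],
    [[3.8, -4.6, 0], [0, 0, 0]],
    [[3.8, -4.6, 0], [0, 0, 0]]
  ],
  "jaw": 1
}}

```text
t: 1.4
position: [384.1, -233.3, 304.0]
orientation: [0.0, 0.99, 0.139, 0.0]
ft_force: [1.0, -0.6, -0.3]
opening: 91.3
finger_force: 0.0
```

Call:
{"fn": "apply_moves", "kwargs": {
  "motion": [
    [[3.8, -4.6, 0], [0, 0, 0]],
    [[3.8, -4.6, 0], [0, 0, 0]],
    [[3.8, -4.6, 0], [0, 0, 0]],
    [[3.8, -4.6, 0], [0, 0, 0]],
    [[3.8, -4.6, 0], [0, 0, 0]],
    [[3.8, -4.5, 0], [0, 0, 0]],
    [[3.6, -4.4, 1], [0, 0, 0]],
    [[0, 0, 5], [0, 0, 0]],
    [[0, 0, 0], [0, 0, 0]],
    [[0, 0, 0], [0, 0, 0]]
  ],
  "jaw": -0.2,
  "force": 30
}}

```text
t: 2.65
position: [549.9, 144.0, 245.3]
orientation: [-0.0, 0.99, 0.139, 0.0]
ft_force: [0.2, 0.1, 1.0]
opening: 36.4
finger_force: 0.0
```

```bash
python3 - <<'E'
import pickle;from h import *
from station import ctrl,cams
s=ctrl.read_state();c=cams.read_camera("wrist");pickle.dump((s,c),open("w1.pkl","wb"))
print(s["position"],s["opening"]);cv2.imwrite("pics/w1.png",cv2.resize(c["frame"][:,:,::-1],(800,600)))
m=mask(c,(20,110,120),(35,255,255));n,l,st,ce=cv2.connectedComponentsWithStats(m);print(st,ce)
E
```

```text
[549.86685273 144.01024529 245.31124846] 36.3675575867149
[[     0      0    512    384 189349]
 [   250    137      8     82    265]
 [   347    180     14     12     51]
 [   383    180      2      2      2]
 [   381    183      1      1      1]
 [   376    187      1      1      1]
 [   370    191      2      2      2]
 [   365    196      1      1      1]
 [   360    200      1      1      1]
 [   470    203     36     39    101]
 [   355    204      1      1      1]
 [   349    208      2      2      2]
 [   170    260     16     57    471]
 [   330    260     16     57    461]
 [   121    328    325     25   5899]] [[254.22361882 186.33275064]
 [253.4        177.24528302]
 [354.05882353 186.54901961]
 [383.5        180.5       ]
 [381.         183.        ]
 [376.         187.        ]
 [370.5        191.5       ]
 [365.         196.        ]
 [360.         200.        ]
 [487.66336634 222.15841584]
 [355.         204.        ]
 [349.5        208.5       ]
 [176.15286624 288.5329087 ]
 [338.71583514 288.56832972]
 [291.36023055 342.18172572]]
```

View pics/w1.png

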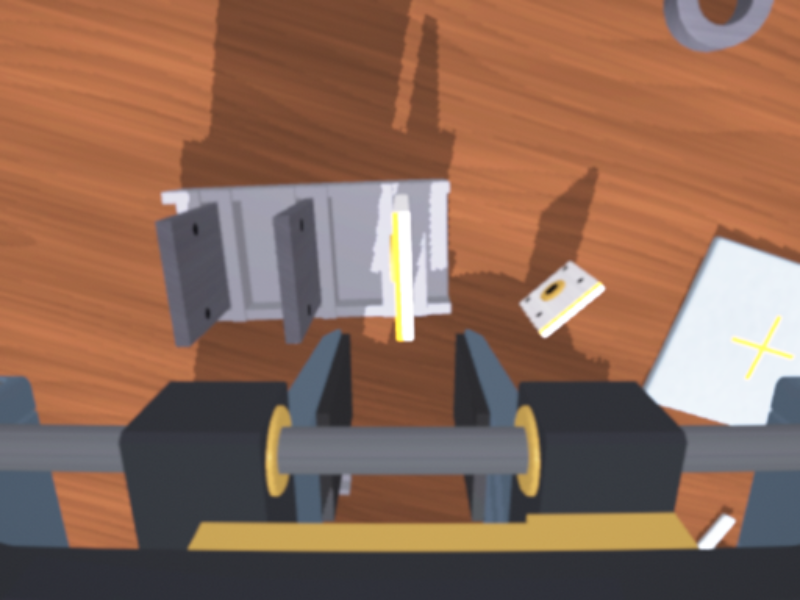

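The wrist view shows the plate nearly edge-on from (393,205) to (408,340), yellow on the left (+y, bush side). Both dark plates stand further left, and the fingers straddle the plate line.

```bash
python3 - <<'E'
import pickle;from h import *
s,c=pickle.load(open("w1.pkl","rb"));_,d=pickle.load(open("d0.pkl","rb"));T=d["top"];S=d["scene"]
m=mask(c,(20,110,120),(35,255,255),(240,125,275,222));e=ends(m);print(e)
w=sorted(plane(c,e[:2],112,s).tolist());print("wrist@112",np.round(w,1))
et=ends(mask(T,(20,110,120),(35,255,255),(170,170,195,210)))
A=sorted(e[:2],key=lambda p:p[1]);B=sorted(et[:2],key=lambda p:p[1])
for a,b in zip(A,B):print("tri",tri(ray(c,[a],s),ray(T,[b])))
for r in(150,165,180,195,205,212,216):
    g=c["frame"][r,240:275].astype(int);print(r,[tuple(x) for x in g[8:26]]) if r in(180,) else 0
    b=np.where((g[:,0]>225))[0]+240;print(r,b.min() if len(b) else None,b.max() if len(b) else None)
E
```

```text
(array([251.27278, 137.03119], dtype=float32), array([254.74518, 218.0538 ], dtype=float32), ((253.00897216796875, 177.54249572753906), (81.09697723388672, 4.595780849456787), 87.54597473144531))
wrist@112 [[510.9 135.2 112. ]
 [585.7 159.8 112. ]]
tri (array([586.8574729 , 160.02245928, 120.70242609]), [np.float64(0.02372829329172207), np.float64(0.023728293291815174)])
tri (array([513.20836081, 135.54618632, 117.61228945]), [np.float64(0.31658077188789896), np.float64(0.31658077188793005)])
150 243 262
165 240 270
180 [(np.int64(230), np.int64(229), np.int64(238)), (np.int64(236), np.int64(231), np.int64(235)), (np.int64(248), np.int64(238), np.int64(227)), (np.int64(254), np.int64(246), np.int64(207)), (np.int64(255), np.int64(252), np.int64(176)), (np.int64(255), np.int64(254), np.int64(126)), (np.int64(255), np.int64(254), np.int64(97)), (np.int64(255), np.int64(254), np.int64(130)), (np.int64(255), np.int64(255), np.int64(239)), (np.int64(255), np.int64(255), np.int64(255)), (np.int64(255), np.int64(255), np.int64(255)), (np.int64(255), np.int64(255), np.int64(255)), (np.int64(255), np.int64(255), np.int64(255)), (np.int64(255), np.int64(255), np.int64(255)), (np.int64(255), np.int64(255), np.int64(255)), (np.int64(245), np.int64(244), np.int64(247)), (np.int64(191), np.int64(190), np.int64(203)), (np.int64(196), np.int64(195), np.int64(210))]
180 246 271
195 246 271
205 253 264
212 253 264
216 253 264
```

Call:
{"fn": "apply_moves", "kwargs": {
  "motion": [
    [[0, 0, 5], [0, 0, -2.2]],
    [[0, 0, 5], [0, 0, 0]],
    [[0, 0, 4], [0, 0, 0]],
    [[0, 0, 3], [0, 0, 0]],
    [[0, 0, 0], [0, 0, 0]],
    [[0, 0, 0], [0, 0, 0]]
  ],
  "jaw": -0.2
}}

```text
t: 3.45
position: [550.9, 144.3, 76.0]
orientation: [-0.0, 0.987, 0.158, 0.001]
ft_force: [0.0, -0.2, 0.1]
opening: 36.7
finger_force: 0.0
```

Call:
{"fn": "apply_moves", "kwargs": {
  "motion": [
    [[0, 0, 0], [0, 0, 0]],
    [[0, 0, 0], [0, 0, 0]],
    [[0, 0, 0], [0, 0, 0]],
    [[0, 0, 0], [0, 0, 0]],
    [[0, 0, 0], [0, 0, 0]],
    [[0, 0, 0], [0, 0, 0]]
  ],
  "jaw": -1,
  "force": 45
}}

```text
t: 4.2
position: [549.8, 144.4, 74.4]
orientation: [-0.0, 0.987, 0.158, 0.0]
ft_force: [-2.2, -0.1, 7.1]
opening: 10.2
finger_force: 45.0
```

Call:
{"fn": "apply_moves", "kwargs": {
  "motion": [
    [[0, 0, -2], [0, 0, 0]],
    [[0, 0, -3], [0, 0, 0]],
    [[0, 0, -5], [0, 0, 0]],
    [[0, 0, -5], [0, 0, 0]],
    [[0, 0, -4], [0, 0, 0]],
    [[0, 0, 0], [0, 0, -5]],
    [[0, 0, 0], [0, 0, -10]],
    [[0, 0, 0], [0, 0, -10]],
    [[0, 0, 0], [0, 0, -10]],
    [[0, 0, 0], [0, 0, -10]],
    [[0, 0, 0], [0, 0, -10]],
    [[0, 0, 0], [0, 0, -10]]
  ]
}}

```text
t: 5.7
position: [549.2, 144.3, 265.0]
orientation: [0.0, 0.746, 0.666, 0.0]
ft_force: [-1.0, -0.4, -1.4]
opening: 9.7
finger_force: 45.0
```

Call:
{"fn": "apply_moves", "kwargs": {
  "motion": [
    [[0, 0, 0], [0, 0, -10]],
    [[0, 0, 0], [0, 0, -10]],
    [[0, 0, 0], [0, 0, -10]],
    [[0, 0, 0], [0, 0, -10]],
    [[0, 0, 0], [0, 0, -10]],
    [[0, 0, 0], [0, 0, -10]],
    [[0, 0, 0], [0, 0, -10]],
    [[0, 0, 0], [0, 0, -10]],
    [[0, 0, 0], [0, 0, -10]],
    [[0, 0, 0], [0, 0, -5.7]],
    [[0, 0, 0], [0, 0, 0]],
    [[0, 0, 0], [0, 0, 0]]
  ]
}}

```text
t: 7.2
position: [549.4, 144.3, 264.4]
orientation: [0.0, 0.01, 1.0, 0.0]
ft_force: [-0.2, -0.2, -2.7]
opening: 9.6
finger_force: 45.0
```

```bash
cat > tgt.py <<'E'
from h import *
from station import ctrl
s=ctrl.read_state();w,x,y,z=s["orientation"];R=Ro.from_quat([x,y,z,w])
a=np.radians(20);u=np.array([.0187,.9998,0]);k=np.array([0,0,1.])
cx=u*np.cos(a)-k*np.sin(a);cz=u*np.sin(a)+k*np.cos(a)
Y=cx;Z=-cz;X=np.cross(Y,Z);Rt=Ro.from_matrix(np.c_[X,Y,Z])
F=np.array([552.8,-173,213.])
# TCP relative to bush face, plate frame: +z 20.5 above (62.5-42), behind face 9 (along camera x)
P=F+cx*9+cz*20.5
print("pos",s["position"].round(1),"q",s["qpos"].round(2),"grip",s["finger_force"],s["opening"],s["ft_force"])
print("target TCP",P.round(1),"shift cm in tool",R.inv().apply(P-s["position"]).round(1)/10,"turn deg",np.degrees((R.inv()*Rt).as_rotvec()).round(1))
E
python3 tgt.py
```

```text
pos [549.4 144.3 264.4] q [ 0.22  0.11  1.97  0.    1.06 -1.33] grip 44.99566376209259 9.607059800851742 [-0.17661911 -0.23443917 -2.65267776]
target TCP [ 553.1 -157.5  229.2] shift cm in tool [ -1.   -30.17   3.52] turn deg [20.  -0.  -0.1]
```

Call:
{"fn": "apply_moves", "kwargs": {
  "motion": [
    [[0, 0, 0], [5, 0, 0]],
    [[0, 0, 0], [10, 0, 0]],
    [[0, 0, 0], [5, 0, 0]],
    [[-0.1, -4.5, 2.3], [0, 0, 0]],
    [[-0.2, -4.5, 2.3], [0, 0, 0]],
    [[-0.1, -4.5, 2.3], [0, 0, 0]],
    [[-0.2, -4.5, 2.3], [0, 0, 0]],
    [[-0.1, -4.5, 2.3], [0, 0, 0]],
    [[-0.2, -3, 1.5], [0, 0, 0]],
    [[0, -1.6, 0.6], [0, 0, 0]],
    [[0, 0, 0], [0, 0, 0]],
    [[0, 0, 0], [0, 0, 0]]
  ]
}}

```text
t: 8.7
position: [553.0, -156.1, 229.0]
orientation: [-0.001, 0.009, 0.985, -0.174]
ft_force: [-0.1, -0.5, -1.9]
opening: 10.1
finger_force: 45.0
```

```bash
python3 tgt.py; python3 - <<'E'
from station import ctrl,cams
import cv2,pickle,numpy as np
d={n:cams.read_camera(n) for n in("scene","top","wrist")};pickle.dump((ctrl.read_state(),d),open("d2.pkl","wb"))
f=lambda n,x0,y0,x1,y1:cv2.resize(d[n]["frame"][y0:y1,x0:x1,::-1],(400,400),interpolation=cv2.INTER_CUBIC)
cv2.imwrite("pics/hold.png",np.hstack([f("scene",130,70,290,230),f("top",260,110,420,270)]))
E
```

```text
pos [ 553.  -156.1  229. ] q [-0.16  0.16  2.02 -0.43  0.95 -1.46] grip 44.99497711658478 10.128201093550953 [-0.13944201 -0.4632559  -1.88444933]
target TCP [ 553.1 -157.5  229.2] shift cm in tool [-0.01 -0.14  0.03] turn deg [0. 0. 0.]
```

View pics/hold.png

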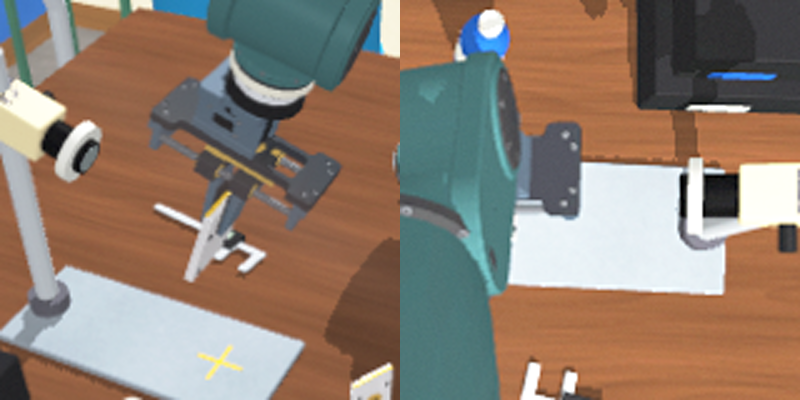

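The plate is held with the stripe and bush side towards the lens and nothing is touching. I'll check its seating in the grip by projecting the expected plate corners.

```bash
python3 - <<'E'
import pickle;from h import *
s,d=pickle.load(open("d2.pkl","rb"));w,x,y,z=s["orientation"];R=Ro.from_quat([x,y,z,w]).as_matrix()
# plate corners in tool frame: bush side = -y tool, plate up = -z tool, TCP 62.5 above bottom
def W(p):return s["position"]+R@np.array(p,float)
out=[]
for n,(x0,y0,x1,y1) in(("scene",(175,110,255,190)),("wrist",(196,200,316,320))):
    c=d[n];Rc,t=ext(c,s);k=400/(x1-x0);im=cv2.resize(c["frame"][y0:y1,x0:x1,::-1],(400,400),interpolation=cv2.INTER_CUBIC)
    for yy,col in((-5,(0,0,255)),(5,(0,255,0))):
        P=np.array([W((a,yy,b)) for a,b in((-40,62.5),(40,62.5),(40,-37.5),(-40,-37.5))])
        p=cv2.projectPoints(P,cv2.Rodrigues(Rc)[0],t,K(c),c["dist"])[0].reshape(-1,2)
        q=((p-[x0,y0]+.5)*k).astype(int);cv2.polylines(im,[q],True,col,1);print(n,p.round(1).tolist())
    out.append(im)
cv2.imwrite("pics/chk.png",np.hstack(out))
E
```

```text
scene [[203.4, 180.6], [217.9, 163.6], [226.8, 138.8], [211.6, 155.6]]
scene [[206.5, 182.5], [220.9, 165.5], [230.0, 140.7], [215.0, 157.7]]
wrist [[251.2, 253.0], [250.7, 150.2], [246.0, 192.2], [247.6, 348.6]]
wrist [[264.2, 253.0], [264.9, 150.2], [270.0, 192.2], [268.0, 348.7]]
```

View pics/chk.png

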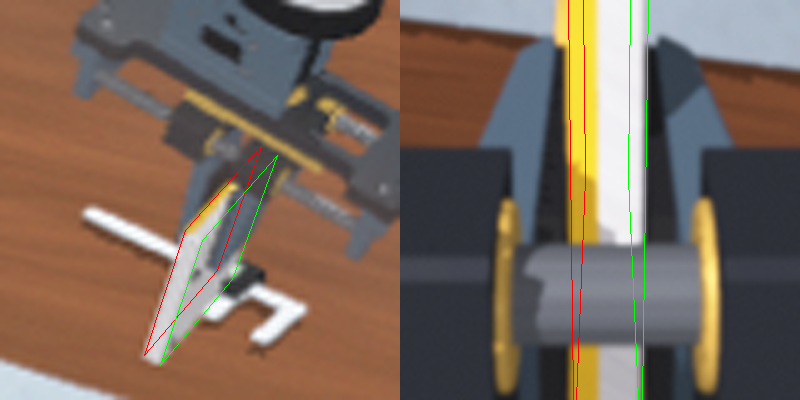

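The predicted outlines (bottom corner at about (150,358), top edge in the wrist view) match the plate within 1–2 mm, so it hasn't slipped. I'll make the last small nudge and let it settle.

Call:
{"fn": "apply_moves", "kwargs": {
  "motion": [
    [[0, -0.1, 0], [0, 0, 0]],
    [[0, 0, 0], [0, 0, 0]],
    [[0, 0, 0], [0, 0, 0]],
    [[0, 0, 0], [0, 0, 0]],
    [[0, 0, 0], [0, 0, 0]],
    [[0, 0, 0], [0, 0, 0]]
  ]
}}

```text
t: 9.6
position: [552.9, -157.9, 229.2]
orientation: [-0.002, 0.009, 0.985, -0.174]
ft_force: [-0.1, 0.4, -2.4]
opening: 9.9
finger_force: 45.0
```

```bash
python3 tgt.py; python3 -c "
from station import ctrl
print(ctrl.sign_off())"
```

```text
pos [ 552.9 -157.9  229.2] q [-0.16  0.16  2.02 -0.43  0.95 -1.46] grip 44.994866251945496 9.942619700483842 [-0.07284513  0.43158983 -2.42587699]
target TCP [ 553.1 -157.5  229.2] shift cm in tool [-0.02  0.03 -0.01] turn deg [ 0.  0. -0.]
the job is handed in; nothing more can be done
None
```

I handed the job in at about 9.6 s with the bushed plate gripped at 45 N, bush towards the lens and face square to it; the tool is within 0.5 mm of the target I computed and the focus point itself is measured to a few mm, but sign-off returned no verdict.

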